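# Set the height gauge to the sample carton

### The job

Set the bench height gauge to the sample carton that stands on its base plate: swing the red clamp lever right out to free the stop arm, lower the arm by its black handle until its foot just rests on the carton's lid, pressing gently so as not to dent it, then swing the lever back fully home so that the arm is locked with the foot still touching the lid. Let go of it all, and leave the carton and the other things on the bench where they stand.

Things in the scene. Friction and masses are not known exactly. Their poses are not given: they have to be found in the camera images.
- gauge: Bench height gauge, fixed: grey base plate 360 x 280 x 15 mm, upright square aluminium column 30 x 30 mm, its top 335 mm above the bench. Origin on the bench under the column axis. The stop arm reaches out along its -x, the clamp lever is on its +y side, z up. The plate spans x = -290 to +70 mm.
- stop: Stop arm: dark carriage (62 x 62 x 70 mm) that slides straight up and down on the column, with a beam 22 mm wide along the gauge's -x, foot and handle at its end. Origin on the column axis, level with the foot's underside; axes as the gauge's. Clamp open, it stays where left: about 2 to 4 N pushes it down, 14 to 17 N pulls it up. Clamp home, it holds about 40 N.
- foot (a point): Centre of the underside of the stop arm's round black rubber foot (44 mm across), 125 mm from the column axis. It can be 205 down to 55 mm above the base plate.
- handle (a point): Grip point of the black upright handle above the foot: round bar 28 mm across, from 67 to 125 mm above the foot's underside; this point is on its axis, 100 mm above the foot's underside. The beam's top is 65 mm above the foot's underside.
- clamp (a joint): Red clamp lever's angle about its upright pin, rad. 0 = open stop: lever points along the gauge's y, turned 15 degrees towards +x. Grows anticlockwise seen from above to 1.40 = home stop: along -x, turned 25 degrees towards +y. An over-centre cam that bites from about 0.5: below, it swings freely; above, against a load rising to 7 to 11 N at the knob. Stays where left. Starts home.
- clamp_pin (a point): Point on the axis of the lever's pin, at the height of clamp_knob. The pin stands 30 mm to the gauge's +y side of the column axis and rides on the stop arm.
- clamp_knob (a point): Grip point of the upright round red knob at the lever's end, 95 mm from the pin: 20 mm across, from 53 to 105 mm above the foot's underside; this point is on its axis, 92 mm above the foot's underside. The lever's bar (12 mm wide) has its top 66 mm above the foot's underside.
- carton: Closed brown carton with lift-off lid, 172 x 222 mm, about 2.5 kg, loose on the base plate, its middle nearly under the foot. Origin: centre of its underside; x along its short side. The lid rides on what is packed, so its top is anywhere from 85 to 135 mm above the base plate and not told: find it by feel. The lid gives about 1 mm for 8 N; more than 20 N dents it.
- tape_mid (a point): Bystander: roll of brown packing tape lying flat, 104 mm across, 48 mm high; point at its centre.
- can_mid (a point): Bystander: upright spray can, 54 mm across, 150 mm high; point at its centre.
- bin_mid (a point): Bystander: open grey parts bin, 160 x 110 x 70 mm; point at its centre.

How it is judged (in metres and radians):
On the way, in this order (a step that is already met when the one before it is completed fails the run):
1. the clamp lever is swung out until the stop arm is free (value of joint clamp below 0.35 rad), for 0.1 s.
2. with the clamp open, the arm is lowered until its foot rests on the carton's lid (value of joint clamp below 0.5 rad and contact force between stop and carton above 1 N), for 0.3 s.
At the end, for the whole second after the job is handed in: The clamp lever is home (joint above 1.2 rad), the stop arm is at rest with its foot bearing on the carton's lid (more than 0.5 N), the carton is within 20 mm and the tape roll, spray can and parts bin within 30 mm of where they started (value of joint clamp above 1.2 rad and contact force between stop and carton above 0.5 N and linear speed of stop below 0.01 m/s and distance of carton from where it was at the start of the episode below 0.02 m and distance of each of tape_mid, can_mid, bin_mid from where it was at the start of the episode below 0.03 m); the robot touches nothing.
It fails at once if the stop arm presses on the carton with more than 20 N, which dents the lid (contact force between stop and carton above 20 N).
It fails at once if the carton is shoved more than 20 mm (distance of carton from where it was at the start of the episode above 0.02 m).
It fails at once if the tape roll is moved more than 30 mm (distance of tape_mid from where it was at the start of the episode above 0.03 m).
It fails at once if the spray can is moved more than 30 mm (distance of can_mid from where it was at the start of the episode above 0.03 m).
It fails at once if the parts bin is moved more than 30 mm (distance of bin_mid from where it was at the start of the episode above 0.03 m).
It also fails if it takes over 72 s, if anything falls off the work surface, if the arm or the gripper's body presses on something with over 40 N, if the wrist force passes 120 N, or if a joint passes its speed limit or range.

### The arm

A 6-joint arm with a two-finger parallel gripper is mounted at the origin on the work surface. World frame = base frame: x ahead of the robot, y to its left, z up, the work surface at z = 0. Lengths are in mm, angles in rad, forces in N, time in s.
With the tool pointing down it reaches from about 350 to 975 mm from the base axis. Payload 7.1 kg.
Tool frame: the origin (TCP) lies between the finger pads; the fingertips stand 14 mm ahead of it and the grasp point (between the pads) lies 5 mm behind it; z points along the fingers, y is the direction in which the jaws open and shut (so a half turn about z gives the same grasp; the last joint's range is limited). The gripper opens to 88 mm and grips with 3 to 60 N. Pads are 20 mm wide; open, the fingers measure 115 mm over their backs; the gripper's body (75 mm by 178 mm) begins 61 mm behind the grasp point.
Start: joints at [-1.245, 0.423, 1.63, -0, 1.089, -0.019], TCP at [211.272, -588.191, 213.075] pointing down, gripper open.
Joint ranges: [-3, 3], [-0.9, 2.11], [0.09, 2.58], [-1.31, 4.45], [0.11, 2.69], [-2.54, 2.54]. Speed limits (rad/s): [2.39, 2.39, 3.01, 3.14, 3.14, 3.14].

### API

Orientations are given as a rotation vector (axis times angle).
In Python, from workcell import get_obs, get_image, calibration, close_job, regions_of, place_of gives the robot as it stands.
- The arm moves only by the tool move_arm, never from a script. Its argument "deltas" is a list of rows, each a list of 5 numbers: the closure in counts, from 0 (fully open) to 255 (shut), then the shift along the tool's x, y, z in m, then the turn about the tool's z in rad. In form: [[grip, x, y, z, roll], ...]. A call has 1 to 5 rows; each row is the pose to reach, as a shift and turn from the pose commanded when the call began, along the tool's axes at that moment; what a row does not reach only later rows make up. A row lasts 1/12 s, in which the tool goes at most 41.7 mm and 7.16 degrees, less where a joint would pass 70% of its speed; a pose out of reach is approached as far as the arm can. A call with a gripper value outside its range is refused whole. The fingers move at their own pace and stop on an object; the grip force is fixed at half the most. Time passes only in rows, so rows that repeat a pose let the fingers close. It gives the time, the measured TCP pose, the force and the opening at its end, in the units of the state.
- get_obs(): the state, without advancing time (a new reading comes with each control period).
- get_image(name): name is "scene" or "top" or "wrist"; returns the picture (384x512x3 uint8, blue, green, red); there is no depth.
- calibration(name): a dict with "intrinsics" (3x3 intrinsics, pixels), "distortion" ([k1, k2, p1, p2, k3] as OpenCV has them; the pictures are not rectified), "world_to_cam" (4x4, takes a point from world to camera coordinates); the wrist camera has in their place "hand_eye" (4x4, takes a point from camera to tool coordinates, whose origin is the TCP and whose axes are the flange's). Camera axes: x right, y down, z forward; pixel columns grow to the right and rows downward; lengths in mm; the calibration is good to about 2 mm. A picture is of the moment at which its call begins: read the wrist's pose just before it. calibration takes no time and is no camera call.
- close_job(): hands the job in, once; it reports no verdict.
Trained networks look in the newest picture that a camera, given by its name, has taken for a name from the list of things; names that differ only in an ending like _2 or _b are one class to them, and where a whole thing is asked for, a point or a joint stands for the part that bears it (a point fixed in the world has none). Each returns a list of dicts, best first, with "conf" (0 to 1); they miss things now and then, are a little off and sometimes report something else, mostly with a low value. They report only what shows in the picture. A call takes as long as a camera call.
- regions_of(camera, name): "region" (384x512 bool, what is visible of it).
- place_of(camera, name): "location" ([x, y, z] in mm, in world coordinates, good to about 4 mm: a listed point, or the origin of a listed thing).
The state is a dict: "t": time; "qpos": joint angles; "qvel": joint speeds; "joint_torque": joint torques, N m; "ee_pos": TCP position; "orientation": TCP orientation; "ft_force": force on the tool from outside, world axes, zero at the start; "moment": the same for the moment, N m; "width": finger opening in mm.
Only numpy, scipy, OpenCV 4.12 (cv2) and the standard library are available. Lean on these libraries where they do the work, as an engineer would, in place of code of your own. Each camera call takes 0.05 s, during which the arm holds its last target.

## Working session

There is one attempt and no reset: what is moved stays moved. The work goes in short steps, Python scripts to look and compute and a tool call to move; the robot and the scene stay as the last step left them, time stands still between calls to the robot, and variables do not carry over. Pictures are saved under pics/ and viewed, and the job is handed in when it is done.

Besides the shell and the picture viewer there is one more tool, called after "Emit:" as name(argument=value, ...) on one line, values as JSON. move_arm: Moves the arm, as the interface text tells. Its arguments: {"type":"object","properties":{"deltas":{"type":"array","items":{"type":"array","items":{"type":"number"}}}},"required":["deltas"]}

```bash
mkdir -p pics; ls; python3 - <<'E'
from workcell import *
import cv2,numpy as np
o=get_obs(); print({k:np.round(v,3).tolist() for k,v in o.items()})
for c in ["scene","top"]:
    im=get_image(c); cv2.imwrite(f"pics/{c}0.png",im)
    for n in ["gauge","stop","foot","handle","clamp_pin","clamp_knob","carton","tape_mid","can_mid","bin_mid"]:
        r=place_of(c,n); print(c,n,[(round(d["conf"],2),np.round(d["location"],1).tolist()) for d in r[:2]])
E
```

```text
pics
{'t': 0.0, 'qpos': [-1.245, 0.424, 1.631, -0.0, 1.089, -0.019], 'qvel': [0.0, -0.0, 0.001, 0.001, -0.0, 0.002], 'joint_torque': [0.001, -54.463, -27.367, 0.064, 0.023, -0.0], 'ee_pos': [211.08, -587.67, 212.31], 'orientation': [-3.094, -0.539, 0.0], 'ft_force': [-0.141, 0.181, -0.358], 'moment': [-0.04, 0.014, 0.02], 'width': 87.887}
scene gauge [(0.89, [551.4, 9.0, 1.0]), (0.64, [469.7, -265.4, 37.3])]
scene stop [(0.76, [556.1, 8.3, 188.2]), (0.41, [449.6, 268.6, 22.7])]
scene foot [(0.81, [425.3, 9.9, 191.5])]
scene handle [(0.9, [427.5, 10.9, 293.0])]
scene clamp_pin [(0.57, [549.4, 39.7, 281.1])]
scene clamp_knob [(0.54, [470.4, 90.0, 282.1])]
scene carton [(0.66, [426.5, -8.4, 17.0])]
scene tape_mid [(0.79, [449.6, 269.3, 24.2])]
scene can_mid []
scene bin_mid [(0.78, [469.7, -268.8, 41.2])]
top gauge [(0.74, [552.8, 14.4, -1.4]), (0.29, [464.6, -268.0, 34.1])]
top stop [(0.73, [549.1, 14.9, 185.8])]
top foot [(0.7, [428.4, 13.8, 188.6])]
top handle [(0.74, [424.8, 8.9, 292.1]), (0.33, [447.0, 271.9, 26.1])]
top clamp_pin [(0.44, [556.4, 40.9, 284.0])]
top clamp_knob [(0.61, [471.3, 91.5, 280.1])]
top carton [(0.62, [424.4, -8.7, 14.9])]
top tape_mid [(0.71, [445.4, 271.0, 28.0]), (0.41, [553.9, 40.9, 284.2])]
top can_mid [(0.85, [648.5, -224.6, 75.4])]
top bin_mid [(0.6, [464.3, -265.8, 33.9])]
```

View pics/scene0.png

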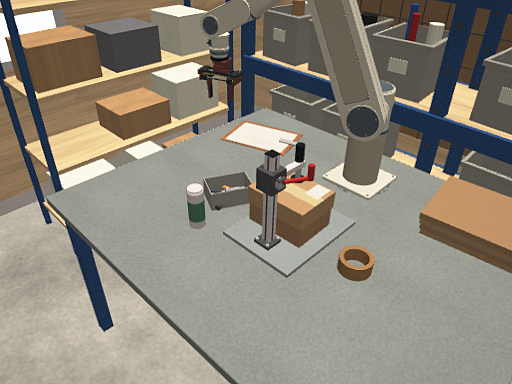

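View pics/top0.png

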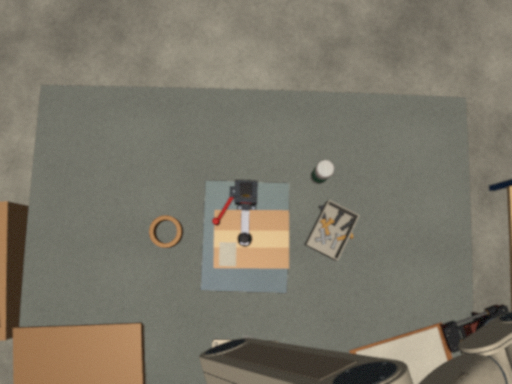

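The clear views show the column at about (552, 11), the handle at (426, 10) and the knob at (470, 91). The gauge yaw is near 0. Next I'll refine the pose from the pixels and estimate the lid height.

```bash
cat > h.py <<'E'
from workcell import *
import cv2,numpy as np
from scipy.spatial.transform import Rotation as R
def proj(c,P):
    k=calibration(c); P=np.asarray(P,float).reshape(-1,3)
    if 'world_to_cam' in k: T=np.array(k['world_to_cam'])
    else:
        o=get_obs(); B=np.eye(4); B[:3,:3]=R.from_rotvec(o['orientation']).as_matrix(); B[:3,3]=o['ee_pos']
        T=np.linalg.inv(B@np.array(k['hand_eye']))
    return cv2.projectPoints(P,cv2.Rodrigues(T[:3,:3])[0],T[:3,3],np.array(k['intrinsics']),np.array(k['distortion']))[0][:,0]
def go(x,y,z,ang=None):
    o=get_obs(); M=R.from_rotvec(o['orientation']).as_matrix()
    d=M.T@(np.array([x,y,z])-o['ee_pos'])
    cur=np.degrees(np.arctan2(M[1,1],M[0,1]))
    s='' if ang is None else f"roll {-np.radians((ang-cur+180)%360-180):.3f}"
    print('t',round(o['t'],2),'pos',np.round(o['ee_pos'],1),'ytool',round(cur,1),'tilt',np.round(M[:,2],3),'F',np.round(o['ft_force'],1),'w',round(o['width'],1),'delta m',np.round(d/1000,4),s)
def st():
    o=get_obs();M=R.from_rotvec(o['orientation']).as_matrix()
    print('t',round(o['t'],2),np.round(o['ee_pos'],1),'ya',round(np.degrees(np.arctan2(M[1,1],M[0,1])),1),'q',np.round(o['qpos'],2),'F',np.round(o['ft_force'],1))
E
python3 - <<'E'
from h import *
im=cv2.imread('pics/scene0.png'); 
cv2.imwrite('pics/s_crop.png',cv2.resize(im[125:285,180:400],None,fx=3.6,fy=3.6,interpolation=cv2.INTER_CUBIC))
im=cv2.imread('pics/top0.png'); 
cv2.imwrite('pics/t_crop.png',cv2.resize(im[170:300,190:350],None,fx=4.5,fy=4.5,interpolation=cv2.INTER_CUBIC))
go(470,60,450,65)
k=calibration('wrist');print(np.round(k['hand_eye'],2),np.round(k['intrinsics'],0))
E
```

```text
t 1.1 pos [ 211.3 -588.2  213.1] ytool -70.2 tilt [ 0. -0. -1.] F [ 0.5 -0.2 -0.2] w 87.8 delta m [ 0.4626 -0.5226 -0.2369] roll -2.361
[[  -0.     -0.95   -0.3    83.42]
 [   1.     -0.     -0.     -0.19]
 [   0.     -0.3     0.95 -171.24]
 [   0.      0.      0.      1.  ]] [[289.   0. 253.]
 [  0. 289. 192.]
 [  0.   0.   1.]]
```

View pics/s_crop.png

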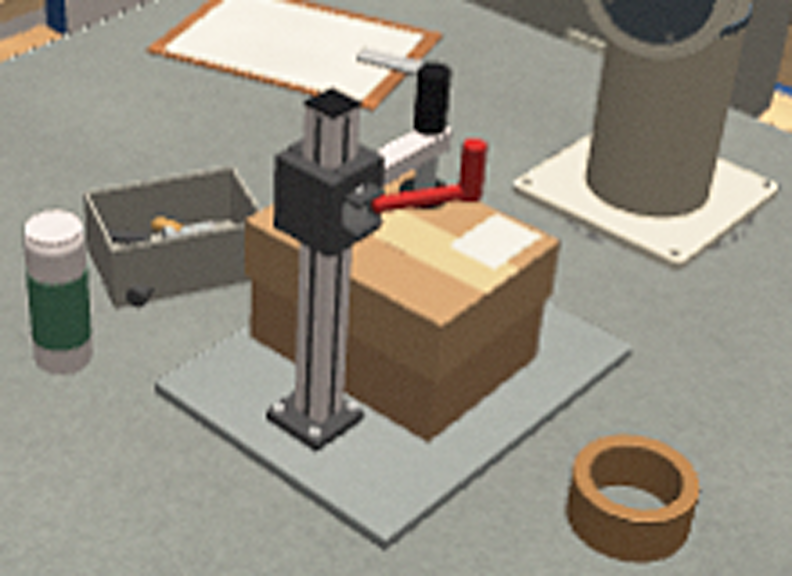

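View pics/t_crop.png

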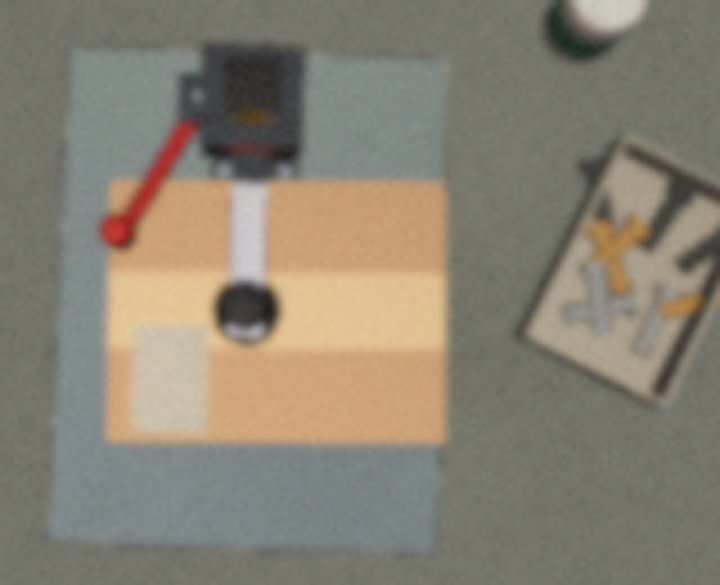

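The scene crop shows the plate corners at (157,388), (386,548) and (630,352), the front lid corner at (442,325), the knob top at (475,146) and the handle top at (434,70). The top crop shows all four plate corners, the knob at (118,230) and the handle at (247,308). I'll fit these points.

```bash
cat > fit.py <<'E'
from h import *
from scipy.optimize import least_squares
s=lambda p:(np.array(p,float)+.5)/3.6-.5+[180,125]
t=lambda p:(np.array(p,float)+.5)/4.5-.5+[190,170]
S=[s(p) for p in [(157,386),(386,541),(630,350),(434,70),(475,146),(434,135),(330,100)]]
Tt=[t(p) for p in [(72,50),(447,58),(433,550),(50,542),(247,306),(118,230)]]
def model(p):
    x,y,a,h,th=p
    c,sn=np.cos(a),np.sin(a)
    W=lambda u,v,z:[x+c*u-sn*v,y+sn*u+c*v,z]
    L=np.radians(75)+th
    kn=lambda z:W(95*np.cos(L),30+95*np.sin(L),z)
    A=[W(70,-140,15),W(70,140,15),W(-290,140,15),W(-125,0,h+125),kn(h+105),W(-125,0,h+67),W(0,0,335)]
    B=[W(70,140,15),W(70,-140,15),W(-290,-140,15),W(-290,140,15),W(-125,0,h+125),kn(h+105)]
    return A,B
def res(p):
    A,B=model(p); return np.r_[(proj('scene',A)-S).ravel(),(proj('top',B)-Tt).ravel()]
r=least_squares(res,[552,11,0,190,1.4],x_scale=[1,1,.01,1,.01],loss='soft_l1')
print(np.round(r.x,3)); print(np.round(res(r.x).reshape(-1,2),1).tolist())
print('knob',np.round(model(r.x)[0][4],1),'handle',np.round(model(r.x)[0][3],1))
# carton
Sc=[s(p) for p in [(442,325),(558,240)]]; Tc=[t(p) for p in [(108,180),(446,180),(447,442),(106,442)]]
sb=s((430,440))
def cm(q):
    x,y,a,z=q;c,sn=np.cos(a),np.sin(a)
    W=lambda u,v,zz:[x+c*u-sn*v,y+sn*u+c*v,zz]
    return [W(86,111,z),W(-86,111,z)],[W(86,111,z),W(86,-111,z),W(-86,-111,z),W(-86,111,z)],[W(86,111,15)]
def rc(q):
    a,b,c=cm(q); return np.r_[(proj('scene',a)-Sc).ravel(),(proj('top',b)-Tc).ravel()]
q=least_squares(rc,[425,-8,0,120],x_scale=[1,1,.01,1],loss='soft_l1'); print(np.round(q.x,3),np.round(rc(q.x).reshape(-1,2),1).tolist(), proj('scene',cm(q.x)[2])-sb)
E
python3 fit.py
```

```text
[ 5.52773e+02  1.14770e+01 -1.00000e-03  1.87652e+02  1.32800e+00]
[[-0.9, -1.5], [0.4, -0.2], [1.3, -1.5], [0.4, 0.6], [-0.0, -0.1], [-1.1, -0.5], [1.1, -0.1], [-0.6, -1.0], [0.4, -0.3], [1.4, 0.8], [-0.4, -0.0], [-0.4, -0.7], [0.1, -0.3]]
knob [469.7  87.5 292.7] handle [427.8  11.6 312.7]
[ 4.29535e+02 -7.64000e+00  2.60000e-02  1.48129e+02] [[0.3, 0.1], [0.9, -0.1], [0.6, -0.3], [-0.1, -0.1], [0.1, -0.0], [0.3, -0.2]] [[0.11854183 2.01369206]]
```

Emit:
move_arm(deltas=[[0,0,0,-0.041,0],[0,0.02,-0.02,-0.08,-0.12],[0,0.04,-0.05,-0.115,-0.24],[0,0.06,-0.075,-0.14,-0.36],[0,0.08,-0.1,-0.16,-0.48]])

```text
t: 1.52
ee_pos: [250.3, -474.1, 369.5]
orientation: [2.874, 1.266, 0.0]
ft_force: [0.7, -0.5, 0.1]
width: 87.7
```

```bash
python3 -c "
from h import *
st();go(470,87.5,380,65)"
```

```text
t 1.52 [ 250.3 -474.1  369.5] ya -42.5 q [-1.11  0.14  1.65 -0.    1.35 -0.37] F [ 0.7 -0.5  0.1]
t 1.52 pos [ 250.3 -474.1  369.5] ytool -42.5 tilt [ 0.001 -0.001 -1.   ] F [ 0.7 -0.5  0.1] w 87.7 delta m [ 0.5626 -0.217  -0.0112] roll -1.876
```

Emit:
move_arm(deltas=[[100,0.0375,-0.0145,-0.0007,-0.12],[100,0.075,-0.029,-0.0015,-0.24],[100,0.1125,-0.0434,-0.002,-0.36],[100,0.15,-0.058,-0.003,-0.48],[100,0.1875,-0.0723,-0.0037,-0.6]])

```text
t: 1.93
ee_pos: [324.4, -286.1, 371.6]
orientation: [2.371, 2.059, 0.0]
ft_force: [0.8, -0.0, -0.2]
width: 57.8
```

```bash
python3 -c "
from h import *
st();go(470,87.5,380,65)"
```

```text
t 1.93 [ 324.4 -286.1  371.6] ya -8.1 q [-0.75 -0.04  1.84  0.    1.34 -0.61] F [ 0.8 -0.  -0.2]
t 1.93 pos [ 324.4 -286.1  371.6] ytool -8.1 tilt [ 0.001 -0.    -1.   ] F [ 0.8 -0.  -0.2] w 57.8 delta m [ 0.3904  0.0917 -0.0085] roll -1.275
```

Emit:
move_arm(deltas=[[100,0.039,0.0092,-0.001,-0.12],[100,0.078,0.0184,-0.002,-0.24],[100,0.117,0.0275,-0.003,-0.36],[100,0.156,0.0367,-0.004,-0.48],[100,0.195,0.0459,-0.0045,-0.6]])

```text
t: 2.35
ee_pos: [398.3, -99.8, 376.3]
orientation: [1.656, 2.668, 0.001]
ft_force: [1.7, -0.4, 0.7]
width: 53.2
```

```bash
python3 -c "
from h import *
st();go(470,87.5,380,65)"
```

```text
t 2.35 [398.3 -99.8 376.3] ya 26.3 q [-0.27 -0.08  1.87 -0.    1.36 -0.73] F [ 1.7 -0.4  0.7]
t 2.35 pos [398.3 -99.8 376.3] ytool 26.3 tilt [ 0.001 -0.    -1.   ] F [ 1.7 -0.4  0.7] w 53.2 delta m [ 0.136   0.1473 -0.0037] roll -0.675
```

Emit:
move_arm(deltas=[[100,0.0272,0.0295,-0.001,-0.125],[100,0.0544,0.059,-0.002,-0.25],[100,0.0816,0.0884,-0.003,-0.375],[100,0.109,0.118,-0.004,-0.5],[100,0.136,0.1473,-0.004,-0.62]])

```text
t: 2.77
ee_pos: [471.2, 87.4, 380.3]
orientation: [0.762, 3.047, 0.001]
ft_force: [0.3, -0.9, -0.5]
width: 53.4
```

```bash
python3 - <<'E'
from h import *
st();go(470,87.5,380,65)
im=get_image('wrist'); cv2.imwrite('pics/w1.png',im)
for n in ['clamp_knob','handle','clamp_pin']:
    print(n,[(round(d["conf"],2),np.round(d["location"],1).tolist()) for d in place_of('wrist',n)[:2]])
print(proj('wrist',[[469.7,87.5,292.7],[427.8,11.6,312.7],[552.8,11.5,335]]))
E
```

```text
t 2.77 [471.2  87.4 380.3] ya 61.9 q [ 0.16  0.04  1.74 -0.    1.36 -0.92] F [ 0.3 -0.9 -0.5]
t 2.77 pos [471.2  87.4 380.3] ytool 61.9 tilt [ 0.001  0.    -1.   ] F [ 0.3 -0.9 -0.5] w 53.4 delta m [ 0.0011 -0.0004  0.0003] roll -0.054
clamp_knob [(0.62, [469.9, 87.5, 284.7])]
handle [(0.96, [426.3, 10.8, 295.6])]
clamp_pin []
[[253.73416461 192.60871139]
 [154.3770868  198.72962207]
 [223.86027752 320.66042308]]
```

View pics/w1.png

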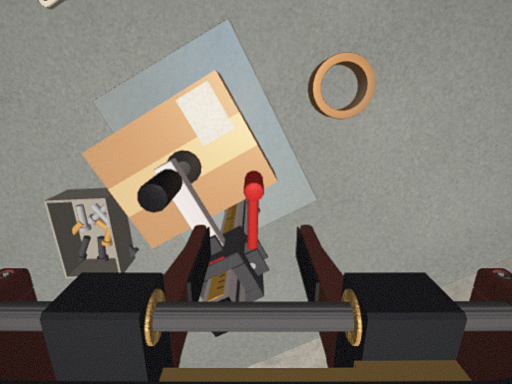

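Emit:
move_arm(deltas=[[100,0,0,0.035,-0.02],[100,0,0,0.07,-0.04],[100,0,0,0.09,-0.04],[100,0.001,0,0.103,-0.04],[156,0.001,0,0.103,-0.04]])

```text
t: 3.38
ee_pos: [467.5, 83.7, 274.1]
orientation: [-0.715, -3.054, 0.004]
ft_force: [-1.2, -0.8, -0.6]
width: 49.4
```

Emit:
move_arm(deltas=[[156,0,0,0,0],[156,0,0,0,0],[156,0,0,0,0]])

```text
t: 3.63
ee_pos: [470.8, 85.2, 278.2]
orientation: [0.713, 3.057, 0.001]
ft_force: [1.0, -0.1, 0.3]
width: 35.0
```

```bash
cat >> h.py <<'E'
PIN=np.array([552.8,41.5])
def arc(phis,lead,z,grip,turn=True,rad=95):
    o=get_obs(); M=R.from_rotvec(o['orientation']).as_matrix()
    cur=np.degrees(np.arctan2(M[1,1],M[0,1])); rows=[]
    for p in phis:
        f=np.radians(p); P=PIN+rad*np.array([np.cos(f),np.sin(f)])+lead*np.array([np.sin(f),-np.cos(f)])
        d=M.T@(np.r_[P,z]-o['ee_pos'])/1000
        r=-np.radians(((p-90)-cur+180)%360-180) if turn else 0
        rows.append([grip]+[round(float(v),4) for v in d]+[round(float(r),3)])
    print(rows)
E
python3 - <<'E'
from h import *
st(); print(get_obs()['width'])
arc([148,142,136,130,124],7,277,156)
E
```

```text
t 3.63 [470.8  85.2 278.2] ya 63.8 q [ 0.15  0.12  1.88 -0.    1.14 -0.96] F [ 1.  -0.1  0.3]
34.97952213890489
[[156, 0.001, 0.0136, 0.0012, 0.1], [156, -0.0013, 0.0233, 0.0013, 0.205], [156, -0.0045, 0.0327, 0.0013, 0.31], [156, -0.0087, 0.0418, 0.0013, 0.415], [156, -0.0139, 0.0503, 0.0013, 0.519]]
```

Emit:
move_arm(deltas=[[156,0,0.006,0,0.05],[156,0.001,0.0126,0.001,0.1],[156,0,0.018,0.001,0.15],[156,-0.0013,0.0233,0.001,0.205],[156,-0.0028,0.028,0.001,0.255]])

```text
t: 4.05
ee_pos: [485.2, 109.1, 277.1]
orientation: [1.098, 2.942, -0.001]
ft_force: [-1.0, -3.3, 1.7]
width: 33.9
```

```bash
python3 - <<'E'
from h import *
st(); print(get_obs()['width'])
arc([138,133,128,123,118],7,277,156)
E
```

```text
t 4.05 [485.2 109.1 277.1] ya 49.1 q [ 0.2   0.16  1.84 -0.    1.14 -0.66] F [-1.  -3.3  1.7]
33.904120594267326
[[156, -0.0005, 0.002, 0.0001, 0.018], [156, -0.0016, 0.0102, 0.0001, 0.106], [156, -0.0035, 0.0183, 0.0001, 0.193], [156, -0.006, 0.0262, 0.0001, 0.28], [156, -0.0092, 0.0339, 0.0001, 0.368]]
```

Emit:
move_arm(deltas=[[156,-0.001,0.006,0,0.06],[156,-0.002,0.0125,0,0.13],[156,-0.004,0.02,0,0.21],[156,-0.0065,0.0275,0,0.295],[156,-0.0095,0.0345,0,0.375]])

```text
t: 4.47
ee_pos: [515.1, 129.3, 277.1]
orientation: [1.63, 2.684, 0.001]
ft_force: [-1.1, -1.3, 1.4]
width: 34.1
```

```bash
python3 - <<'E'
from h import *
st(); print(get_obs()['width'])
arc([112,106,100,94,88],7,277,156)
E
```

```text
t 4.47 [515.1 129.3 277.1] ya 27.5 q [ 0.22  0.21  1.77 -0.    1.15 -0.26] F [-1.1 -1.3  1.4]
34.11392061820993
[[156, -0.0014, 0.009, 0.0001, 0.096], [156, -0.0036, 0.0187, 0.0001, 0.2], [156, -0.0068, 0.0282, 0.0001, 0.305], [156, -0.011, 0.0372, 0.0001, 0.41], [156, -0.0161, 0.0458, 0.0001, 0.515]]
```

Emit:
move_arm(deltas=[[156,-0.0014,0.009,0,0.096],[156,-0.0036,0.0187,0,0.2],[156,-0.0068,0.0282,0,0.305],[156,-0.011,0.0372,0,0.41],[156,-0.0161,0.0458,0,0.515]])

```text
t: 4.88
ee_pos: [563.4, 136.6, 277.0]
orientation: [2.261, 2.18, 0.002]
ft_force: [-0.7, 0.5, -0.3]
width: 34.1
```

```bash
python3 - <<'E'
from h import *
st(); print(get_obs()['width'])
arc([84,81,79,77.5,77.5],7,277,156)
E
```

```text
t 4.88 [563.4 136.6 277. ] ya -2.1 q [ 0.22  0.29  1.67 -0.    1.18  0.25] F [-0.7  0.5 -0.3]
34.056419539377714
[[156, -0.0011, 0.0063, 0.0, 0.069], [156, -0.0019, 0.0112, 0.0, 0.121], [156, -0.0026, 0.0145, 0.0, 0.156], [156, -0.0032, 0.0169, 0.0, 0.182], [156, -0.0032, 0.0169, 0.0, 0.182]]
```

Emit:
move_arm(deltas=[[156,-0.001,0.005,0,0.05],[156,-0.0018,0.01,0,0.11],[156,-0.0026,0.014,0,0.15],[156,-0.003,0.0165,0,0.18],[156,-0.003,0.0165,0,0.18]])

```text
t: 5.3
ee_pos: [579.9, 132.8, 276.9]
orientation: [2.444, 1.973, 0.003]
ft_force: [-1.0, -0.8, 0.3]
width: 34.4
```

```bash
python3 - <<'E'
from h import *
st(); print(get_obs()['width'])
for c in ['wrist','top']:
    im=get_image(c); cv2.imwrite(f'pics/{c}2.png',im if c=='wrist' else cv2.resize(im[150:300,180:350],None,fx=4,fy=4))
    print([(round(d["conf"],2),np.round(d["location"],1).tolist()) for d in place_of(c,'clamp_knob')[:2]])
E
```

```text
t 5.3 [579.9 132.8 276.9] ya -12.2 q [ 0.21  0.31  1.64 -0.    1.19  0.42] F [-1.  -0.8  0.3]
34.414905056851445
[(0.83, [574.1, 134.9, 283.5])]
[]
```

View pics/wrist2.png

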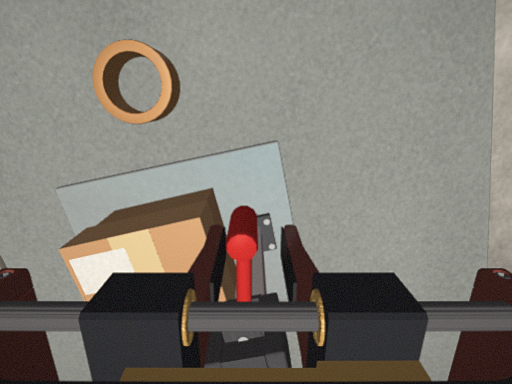

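View pics/top2.png

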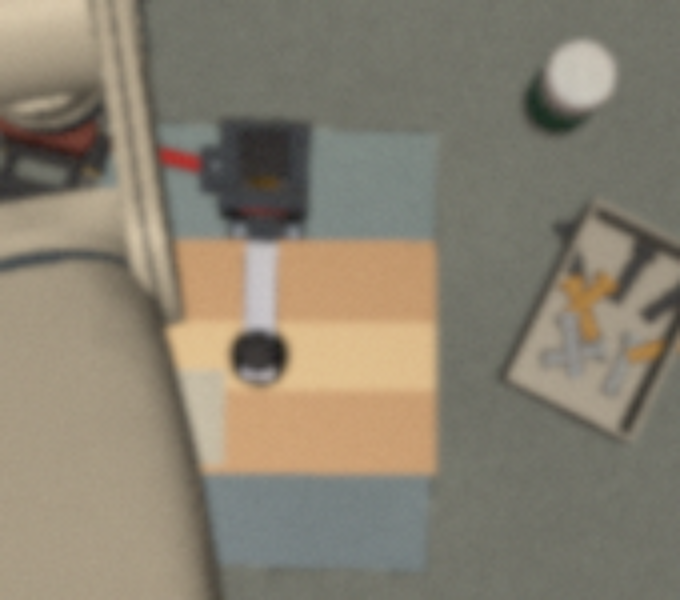

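The knob sits between the fingers at about (243,245) in the wrist view. Its location of about (574,135) puts the lever at roughly 0.04 rad, which is open. Next I'll lift off and move over the handle with the fingers closed.

Emit:
move_arm(deltas=[[120,0,-0.004,0,0],[120,0,-0.004,-0.035,0],[120,0,-0.004,-0.07,0],[120,0,-0.004,-0.1,0],[120,0,-0.004,-0.1,0]])

```text
t: 5.92
ee_pos: [577.4, 134.5, 382.9]
orientation: [2.439, 1.973, 0.015]
ft_force: [0.7, -0.2, 0.9]
width: 46.5
```

```bash
python3 - <<'E'
from h import *
go(427.8,11.6,377)
E
```

```text
t 5.92 pos [577.4 134.5 382.9] ytool -12.1 tilt [ 0.01   0.002 -1.   ] F [ 0.7 -0.2  0.9] w 46.5 delta m [-0.1515 -0.1207  0.004 ]
```

Emit:
move_arm(deltas=[[255,-0.0303,-0.0241,0,0],[255,-0.0606,-0.0483,0,0],[255,-0.0909,-0.0724,0,0],[255,-0.1212,-0.0966,0.001,0],[255,-0.1515,-0.1207,0.001,0]])

```text
t: 6.33
ee_pos: [423.2, 10.3, 374.1]
orientation: [-2.442, -1.976, 0.001]
ft_force: [-0.8, -0.8, -0.0]
width: 16.4
```

Emit:
move_arm(deltas=[[255,0,0,0.01,0],[255,0,0,0.02,0],[255,0,0,0.02,0]])

```text
t: 6.58
ee_pos: [424.4, 11.1, 352.9]
orientation: [-2.442, -1.974, 0.002]
ft_force: [0.6, 0.6, 0.2]
width: 0.3
```

```bash
python3 - <<'E'
from h import *
go(427.8,11.6,330)
im=get_image('wrist'); cv2.imwrite(f'pics/w3.png',im)
o=get_obs();print(o['ft_force'],o['width'])
E
```

```text
t 6.58 pos [424.4  11.1 352.9] ytool -12.1 tilt [-0.002  0.    -1.   ] F [0.6 0.6 0.2] w 0.3 delta m [0.0012 0.0032 0.0229] 
[-0.24803851  0.67587767 -0.10082206] 0.5357226747088487
```

View pics/w3.png

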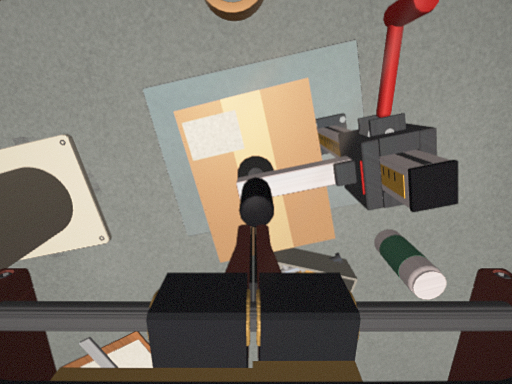

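The handle top shows at (256,210), right under the closed tips, and the lever is out. I'll descend until contact.

Emit:
move_arm(deltas=[[255,0.001,0.003,0.007,0],[255,0.001,0.003,0.014,0],[255,0.001,0.003,0.02,0],[255,0.001,0.003,0.024,0],[255,0.001,0.003,0.027,0]])

```text
t: 7.05
ee_pos: [428.3, 11.5, 326.8]
orientation: [-2.442, -1.975, 0.002]
ft_force: [0.0, -0.5, -0.0]
width: 0.7
```

Emit:
move_arm(deltas=[[255,0,0,0.002,0],[255,0,0,0.004,0],[255,0,0,0.006,0],[255,0,0,0.008,0],[255,0,0,0.01,0]])

```text
t: 7.47
ee_pos: [428.5, 11.3, 317.8]
orientation: [2.443, 1.975, 0.0]
ft_force: [0.5, -0.7, 0.6]
width: 0.6
```

```bash
python3 - <<'E'
from h import *
go(427.8,11.6,290)
E
```

```text
t 7.47 pos [428.5  11.3 317.8] ytool -12.1 tilt [ 0.  0. -1.] F [ 0.5 -0.7  0.6] w 0.6 delta m [ 0.0002 -0.0008  0.0278]
```

Emit:
move_arm(deltas=[[255,0,0,0.002,0],[255,0,0,0.004,0],[255,0,0,0.006,0],[255,0,0,0.008,0],[255,0,0,0.008,0]])

```text
t: 7.88
ee_pos: [428.2, 11.3, 309.3]
orientation: [-2.443, -1.975, 0.001]
ft_force: [0.2, -0.5, 0.1]
width: 0.4
```

```bash
python3 - <<'E'
from h import *
go(427.8,11.6,290)
im=get_image('wrist'); cv2.imwrite(f'pics/w4.png',im)
im=get_image('scene'); cv2.imwrite(f'pics/s4.png',cv2.resize(im[125:285,180:400],None,fx=3.6,fy=3.6,interpolation=cv2.INTER_CUBIC))
o=get_obs();print(o['ft_force'],o['ee_pos'])
E
```

```text
t 7.88 pos [428.2  11.3 309.3] ytool -12.1 tilt [-0.001 -0.    -1.   ] F [ 0.2 -0.5  0.1] w 0.4 delta m [ 0.0002 -0.0005  0.0193] 
[-0.68775682  0.41201395  0.79250906] [428.4363886   11.29727274 309.72838508]
```

View pics/w4.png

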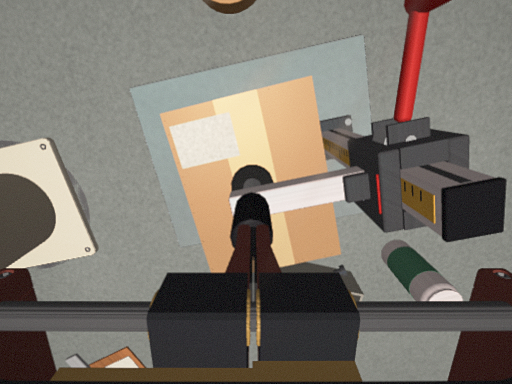

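View pics/s4.png

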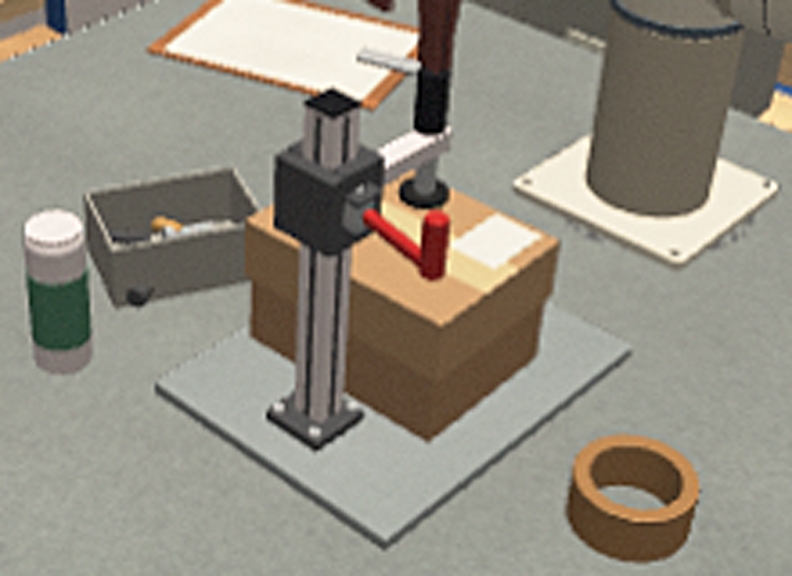

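```bash
python3 - <<'E'
from h import *
im=cv2.imread('pics/w4.png')
for P,c in [([428.4,11.3,295.7],(0,255,0)),([428.4,11.3,309.7],(255,0,0))]:
    p=proj('wrist',P)[0]; print(p); cv2.circle(im,tuple(int(v) for v in p),1,c,-1)
a=cv2.resize(im[140:300,170:330],None,fx=3.7,fy=3.7,interpolation=cv2.INTER_CUBIC)
cv2.imwrite('pics/w4z.png',a)
p=proj('scene',[428.4,11.3,295.7])[0]; print((p-[180,125]+.5)*3.6-.5)
p=proj('scene',[427.8,11.6,312.7])[0]; print((p-[180,125]+.5)*3.6-.5)
E
```

```text
[253.30103149 226.11307813]
[253.29750724 234.98120726]
[433.10759063  90.52301232]
[435.45348069  72.17288509]
```

View pics/w4z.png

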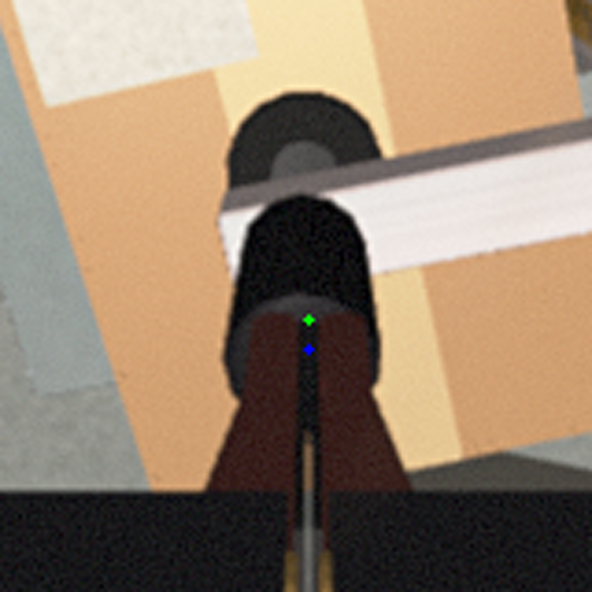

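```bash
python3 - <<'E'
from h import *
a=cv2.imread('pics/scene0.png')
b=get_image('scene'); cv2.imwrite('pics/scene5.png',b)
z=lambda im:cv2.resize(im[135:190,250:330],None,fx=4.9,fy=8.,interpolation=cv2.INTER_CUBIC)
cv2.imwrite('pics/cmp.png',np.hstack([z(a),z(b)]))
for nm,(x0,x1,y0,y1) in {'carr':(256,288,160,195),'beam':(286,306,160,180),'carton':(290,335,210,246)}.items():
    t=a[y0:y1,x0:x1]; r=cv2.matchTemplate(b[y0-15:y1+25,x0-10:x1+10],t,cv2.TM_CCOEFF_NORMED)
    _,m,_,l=cv2.minMaxLoc(r); print(nm,m,l[0]-10,l[1]-15)
for c in ['scene']:
  for n in ['stop','foot','handle','clamp_knob','carton']:
    print(n,[(round(d["conf"],2),np.round(d["location"],1).tolist()) for d in place_of(c,n)[:2]])
E
```

```text
carr 0.886799693107605 0 0
beam 0.9005212783813477 0 0
carton 0.9981544613838196 0 0
stop [(0.62, [427.0, 7.6, 291.0]), (0.58, [552.1, 8.3, 192.0])]
foot [(0.92, [428.4, 11.3, 192.8])]
handle [(0.74, [428.7, 10.5, 293.3])]
clamp_knob [(0.8, [573.7, 133.9, 283.4])]
carton [(0.75, [429.3, -6.8, 14.4])]
```

View pics/cmp.png

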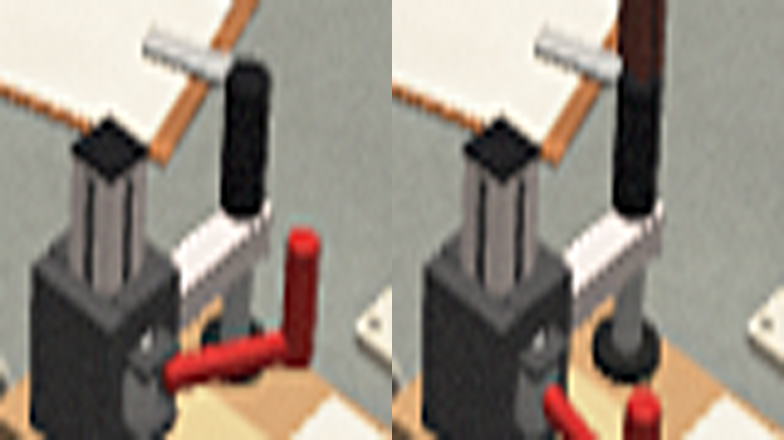

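```bash
python3 - <<'E'
from h import *
im=cv2.imread('pics/w4.png'); f=4
a=cv2.resize(im[140:290,170:340],None,fx=f,fy=f,interpolation=cv2.INTER_CUBIC)
th=np.linspace(0,2*np.pi,40)
for z,c in [(295,(0,255,0)),(312.7,(0,0,255)),(254.7,(255,255,0))]:
    P=np.c_[427.8+14*np.cos(th),11.6+14*np.sin(th),0*th+z]
    p=((proj('wrist',P)-[170,140]+.5)*f-.5).astype(np.int32); cv2.polylines(a,[p],True,c,1)
cv2.imwrite('pics/w4o.png',a); print(get_obs()['ft_force'],get_obs()['ee_pos'])
E
```

```text
[-0.59804478  0.27854652 -0.51195284] [428.52810443  11.29999248 309.88101427]
```

View pics/w4o.png

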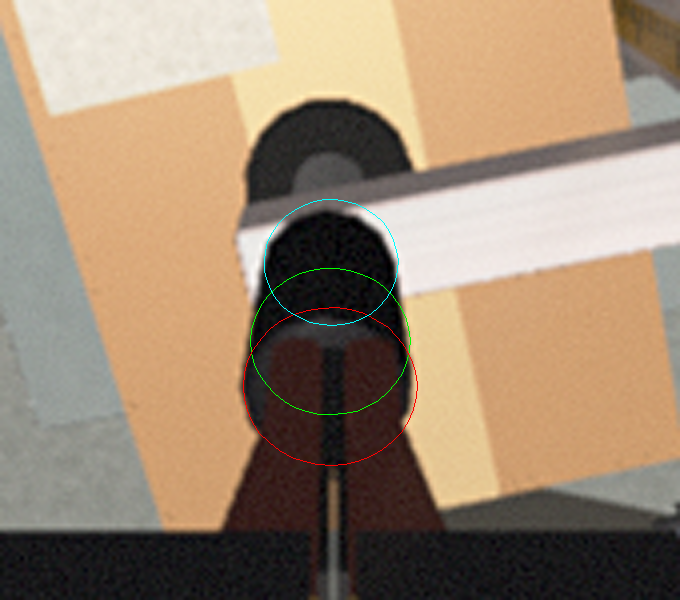

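```bash
python3 - <<'E'
from h import *
k=calibration('wrist'); Ti=np.linalg.inv(np.array(k['hand_eye']))
im=cv2.imread('pics/w3.png'); f=4
a=cv2.resize(im[170:320,170:340],None,fx=f,fy=f,interpolation=cv2.INTER_CUBIC)
for z,c in [(14,(0,255,0)),(0,(0,0,255))]:
    P=np.array([[10,-12,z],[10,12,z],[-10,12,z],[-10,-12,z]],float)
    p=cv2.projectPoints(P,cv2.Rodrigues(Ti[:3,:3])[0],Ti[:3,3],np.array(k['intrinsics']),np.array(k['distortion']))[0][:,0]
    p=((p-[170,170]+.5)*f-.5).astype(np.int32); cv2.polylines(a,[p],True,c,1)
cv2.imwrite('pics/w3o.png',a)
E
```

View pics/w3o.png

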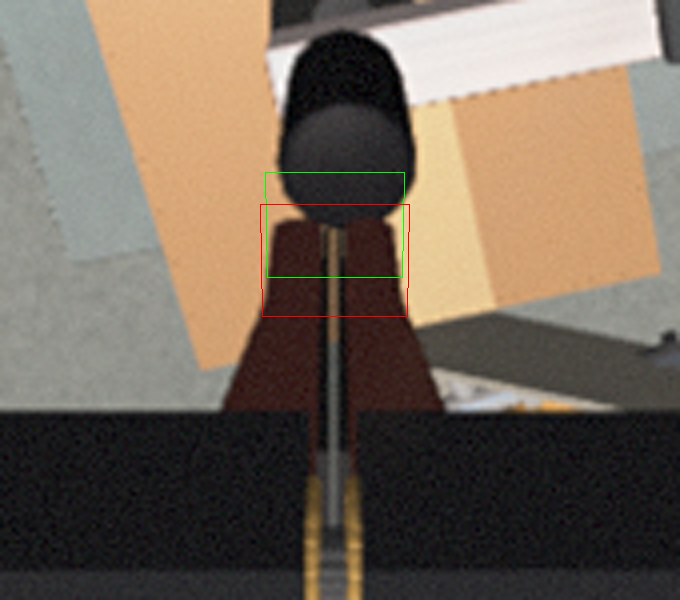

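The tip edge sits at the same pixel (224 px) in w3 and w4, so it hasn't met the handle top yet. The tips reach less far ahead when closed than stated. I'll keep descending and watch the force.

Emit:
move_arm(deltas=[[255,0,0,0.001,0],[255,0,0,0.002,0],[255,0,0,0.003,0],[255,0,0,0.004,0],[255,0,0,0.005,0]])

```text
t: 8.7
ee_pos: [428.5, 11.3, 304.9]
orientation: [2.443, 1.975, 0.0]
ft_force: [-1.4, 0.9, 3.2]
width: 0.4
```

Emit:
move_arm(deltas=[[255,0,0,0.001,0],[255,0,0,0.002,0],[255,0,0,0.003,0],[255,0,0,0.004,0],[255,0,0,0.005,0]])

```text
t: 9.12
ee_pos: [428.5, 11.3, 299.7]
orientation: [2.443, 1.975, 0.0]
ft_force: [-0.7, -0.1, 3.1]
width: 0.1
```

```bash
python3 - <<'E'
from h import *
st()
im=get_image('wrist'); im2=get_image('scene'); cv2.imwrite('pics/scene6.png',im2)
z=lambda i:cv2.resize(i,(500,500),interpolation=cv2.INTER_CUBIC)
cv2.imwrite('pics/c6.png',np.hstack([z(im[140:290,170:320])[:,:390],z(im2[130:200,250:320])[:,:400]]))
st()
E
```

```text
t 9.12 [428.5  11.3 299.7] ya -12.1 q [-0.    0.02  1.94  0.    1.18  0.21] F [-0.7 -0.1  3.1]
t 9.22 [428.5  11.3 299.6] ya -12.1 q [-0.    0.02  1.94 -0.    1.18  0.21] F [-0.4 -1.   1.3]
```

View pics/c6.png

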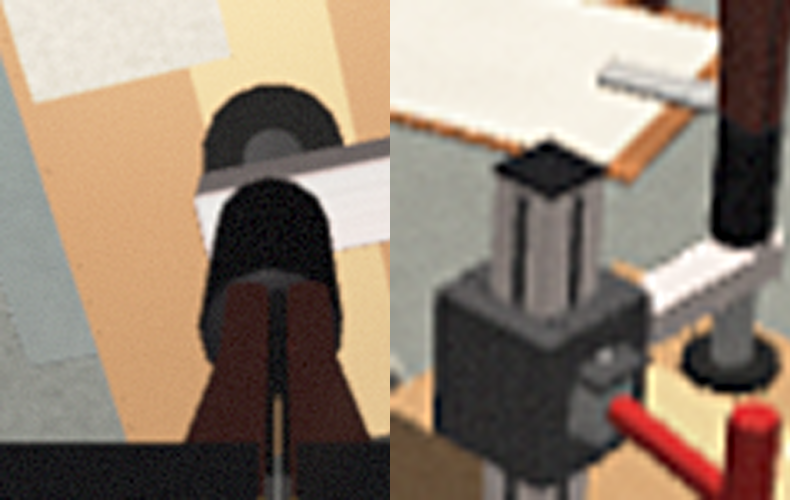

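Contact is made: 3 N while moving, and the carriage is following down. I'll continue.

Emit:
move_arm(deltas=[[255,0,0,0.002,0],[255,0,0,0.004,0],[255,0,0,0.006,0],[255,0,0,0.008,0],[255,0,0,0.01,0]])

```text
t: 9.63
ee_pos: [428.5, 11.3, 289.6]
orientation: [-2.443, -1.975, -0.0]
ft_force: [-1.0, 0.2, 4.1]
width: 0.5
```

Emit:
move_arm(deltas=[[255,0,0,0.002,0],[255,0,0,0.004,0],[255,0,0,0.006,0],[255,0,0,0.007,0],[255,0,0,0.008,0]])

```text
t: 10.05
ee_pos: [428.5, 11.3, 281.7]
orientation: [2.443, 1.975, -0.0]
ft_force: [-1.1, -0.6, 3.8]
width: 0.5
```

```bash
python3 - <<'E'
from h import *
st()
im=get_image('wrist'); im2=get_image('scene'); cv2.imwrite('pics/scene7.png',im2)
z=lambda i:cv2.resize(i,(500,500),interpolation=cv2.INTER_CUBIC)
cv2.imwrite('pics/c7.png',np.hstack([z(im[140:290,170:320])[:,:390],z(im2[130:200,250:320])[:,:400]]))
st()
for c in ['scene']:
  for n in ['foot','handle']:
    print(n,[(round(d["conf"],2),np.round(d["location"],1).tolist()) for d in place_of(c,n)[:2]])
E
```

```text
t 10.05 [428.5  11.3 281.7] ya -12.1 q [-0.    0.04  1.97 -0.    1.14  0.21] F [-1.1 -0.6  3.8]
t 10.15 [428.5  11.3 281.5] ya -12.1 q [-0.    0.04  1.97 -0.    1.14  0.21] F [0.4 0.5 0.5]
foot [(0.84, [426.6, 11.4, 167.9])]
handle [(0.63, [428.8, 8.4, 272.0]), (0.43, [549.8, 8.3, 2.4])]
```

View pics/c7.png

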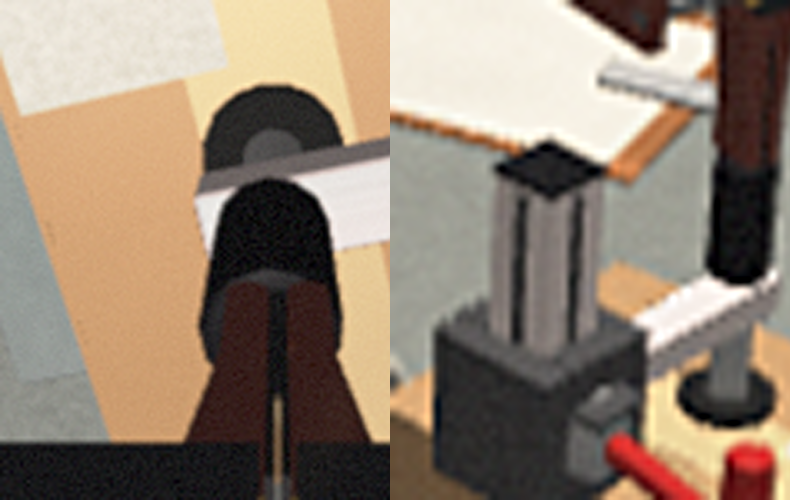

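Emit:
move_arm(deltas=[[255,0,0,0.0008,0],[255,0,0,0.0016,0],[255,0,0,0.0024,0],[255,0,0,0.0032,0],[255,0,0,0.004,0]])

```text
t: 10.67
ee_pos: [428.4, 11.3, 277.8]
orientation: [-2.443, -1.975, 0.0]
ft_force: [-1.6, 0.5, 3.6]
width: 0.4
```

Emit:
move_arm(deltas=[[255,0,0,0.0005,0],[255,0,0,0.001,0],[255,0,0,0.0015,0],[255,0,0,0.002,0],[255,0,0,0.0025,0]])

```text
t: 11.08
ee_pos: [428.4, 11.3, 275.2]
orientation: [-2.443, -1.975, 0.0]
ft_force: [-0.6, -0.4, 3.4]
width: 0.6
```

Emit:
move_arm(deltas=[[255,0,0,0.0004,0],[255,0,0,0.0008,0],[255,0,0,0.0012,0],[255,0,0,0.0016,0],[255,0,0,0.002,0]])

```text
t: 11.5
ee_pos: [428.4, 11.3, 273.2]
orientation: [-2.443, -1.975, 0.0]
ft_force: [-0.7, 0.2, 3.4]
width: 0.1
```

Emit:
move_arm(deltas=[[255,0,0,0.0003,0],[255,0,0,0.0006,0],[255,0,0,0.0009,0],[255,0,0,0.0012,0],[255,0,0,0.0015,0]])

```text
t: 11.92
ee_pos: [428.4, 11.3, 271.7]
orientation: [-2.443, -1.975, 0.0]
ft_force: [-1.7, -0.5, 3.9]
width: 0.2
```

```bash
python3 - <<'E'
from h import *
st()
im2=get_image('scene'); cv2.imwrite('pics/scene8.png',im2)
z=lambda i:cv2.resize(i,(600,600),interpolation=cv2.INTER_CUBIC)
cv2.imwrite('pics/c8.png',z(im2[140:210,260:330]))
st()
E
```

```text
t 11.92 [428.4  11.3 271.7] ya -12.1 q [-0.    0.05  1.98  0.    1.11  0.21] F [-1.7 -0.5  3.9]
t 11.97 [428.4  11.3 271.7] ya -12.1 q [-0.    0.05  1.98 -0.    1.11  0.21] F [-1.7 -0.3  2.4]
```

View pics/c8.png

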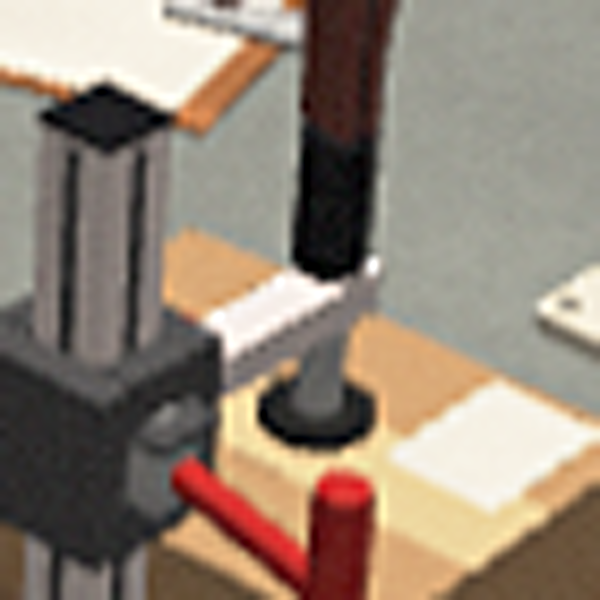

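No shadow contact yet and the force is still at the friction level. I'll continue in 1.5 mm steps.

Emit:
move_arm(deltas=[[255,0,0,0.0003,0],[255,0,0,0.0006,0],[255,0,0,0.0009,0],[255,0,0,0.0012,0],[255,0,0,0.0015,0]])

```text
t: 12.38
ee_pos: [428.4, 11.3, 270.2]
orientation: [-2.443, -1.975, 0.0]
ft_force: [-2.8, -0.1, 3.1]
width: 0.1
```

Emit:
move_arm(deltas=[[255,0,0,0.0003,0],[255,0,0,0.0006,0],[255,0,0,0.0009,0],[255,0,0,0.0012,0]])

```text
t: 12.72
ee_pos: [428.4, 11.3, 269.0]
orientation: [-2.443, -1.975, 0.0]
ft_force: [-2.9, -0.3, 4.1]
width: 0.6
```

Emit:
move_arm(deltas=[[255,0,0,0.0003,0],[255,0,0,0.0006,0],[255,0,0,0.0009,0],[255,0,0,0.0012,0]])

```text
t: 13.05
ee_pos: [428.4, 11.3, 267.8]
orientation: [-2.443, -1.975, 0.0]
ft_force: [-2.0, 0.1, 3.3]
width: 0.4
```

Emit:
move_arm(deltas=[[255,0,0,0.0003,0],[255,0,0,0.0006,0],[255,0,0,0.0009,0],[255,0,0,0.0009,0]])

```text
t: 13.38
ee_pos: [428.4, 11.3, 266.9]
orientation: [-2.443, -1.975, 0.0]
ft_force: [-2.1, 0.1, 3.6]
width: 0.6
```

Emit:
move_arm(deltas=[[255,0,0,0.0003,0],[255,0,0,0.0006,0],[255,0,0,0.0009,0],[255,0,0,0.0012,0]])

```text
t: 13.72
ee_pos: [428.4, 11.3, 265.7]
orientation: [-2.443, -1.975, 0.0]
ft_force: [-1.7, -0.2, 3.4]
width: 0.5
```

Emit:
move_arm(deltas=[[255,0,0,0.0003,0],[255,0,0,0.0006,0],[255,0,0,0.0009,0],[255,0,0,0.0009,0]])

```text
t: 14.05
ee_pos: [428.4, 11.3, 264.8]
orientation: [-2.443, -1.975, 0.0]
ft_force: [-1.9, -0.1, 1.9]
width: 0.3
```

```bash
python3 - <<'E'
from h import *
im2=get_image('scene')
z=lambda i:cv2.resize(i,(600,600),interpolation=cv2.INTER_CUBIC)
cv2.imwrite('pics/c9.png',z(im2[160:200,275:315]))
st()
for n in ['foot','handle']:
    print(n,[(round(d["conf"],2),np.round(d["location"],1).tolist()) for d in place_of('scene',n)[:2]])
E
```

```text
t 14.1 [428.6  11.3 264.8] ya -12.1 q [-0.    0.06  1.99  0.    1.1   0.21] F [-1.1  0.3  2.5]
foot [(0.72, [428.6, 9.1, 152.3])]
handle [(0.73, [427.7, 8.8, 251.3])]
```

View pics/c9.png

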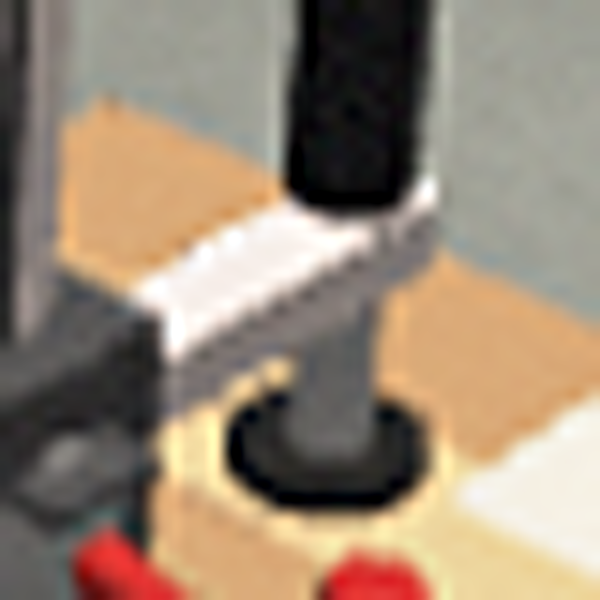

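```bash
python3 - <<'E'
from h import *
im2=get_image('scene')
cv2.imwrite('pics/s10.png',cv2.resize(im2[80:220,210:370],None,fx=4.5,fy=4.2,interpolation=cv2.INTER_CUBIC))
st()
E
```

```text
t 14.25 [428.8  11.3 264.8] ya -12.1 q [-0.    0.06  1.99  0.    1.1   0.21] F [-0.9 -0.2  0.1]
```

View pics/s10.png

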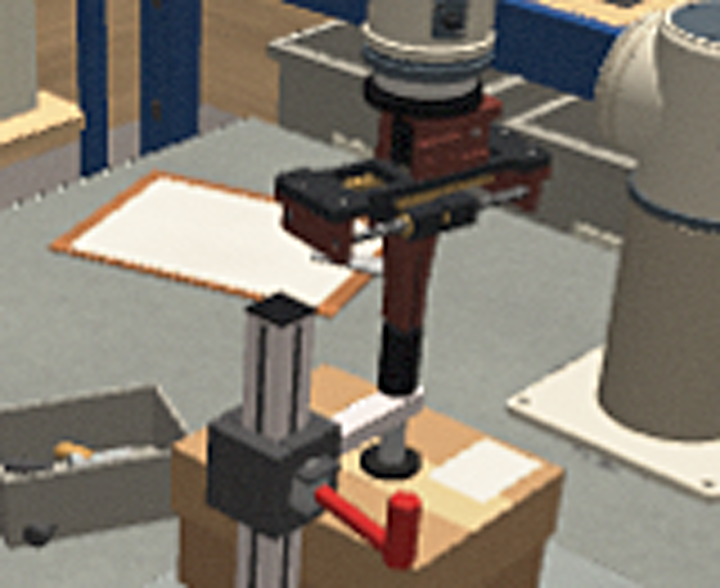

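The gripper body stays well clear of the column top. I'll continue.

Emit:
move_arm(deltas=[[255,0,0,0.0003,0],[255,0,0,0.0006,0],[255,0,0,0.0009,0],[255,0,0,0.0012,0]])

```text
t: 14.58
ee_pos: [428.7, 11.3, 263.9]
orientation: [2.443, 1.975, 0.001]
ft_force: [-1.8, 0.7, 4.3]
width: 0.5
```

Emit:
move_arm(deltas=[[255,0,0,0.0003,0],[255,0,0,0.0006,0],[255,0,0,0.0009,0],[255,0,0,0.0012,0]])

```text
t: 14.92
ee_pos: [428.8, 11.3, 263.1]
orientation: [2.443, 1.975, 0.001]
ft_force: [-3.4, 0.6, 10.6]
width: 0.6
```

The force has risen to 10.6 N, about 7 N of it on the lid. I'll hold and check.

Emit:
move_arm(deltas=[[255,0,0,0,0],[255,0,0,0,0]])

```text
t: 15.08
ee_pos: [428.8, 11.3, 263.1]
orientation: [2.443, 1.975, 0.001]
ft_force: [-2.7, -0.0, 9.6]
width: 0.4
```

Emit:
move_arm(deltas=[[255,0,0,0,0],[255,0,0,0,0],[255,0,0,0,0]])

```text
t: 15.33
ee_pos: [428.8, 11.3, 263.1]
orientation: [2.443, 1.975, 0.001]
ft_force: [-2.6, 0.1, 8.7]
width: 0.7
```

Lid contact is steady, about 9 N at the wrist and about 6 N on the lid. I'll lift off and go to the knob.

Emit:
move_arm(deltas=[[255,0,0,-0.01,0],[255,0,0,-0.03,0],[255,0,0,-0.065,0],[100,0,0,-0.085,0],[100,0,0,-0.085,0]])

```text
t: 15.75
ee_pos: [430.9, 11.3, 352.1]
orientation: [2.439, 1.972, 0.01]
ft_force: [0.4, 0.6, 0.5]
width: 10.7
```

```bash
python3 - <<'E'
from h import *
go(573.8,134.3,345,-13)
im2=get_image('scene')
cv2.imwrite('pics/s11.png',cv2.resize(im2[130:210,240:340],None,fx=7,fy=7,interpolation=cv2.INTER_CUBIC))
for n in ['foot','handle','clamp_knob']:
    print(n,[(round(d["conf"],2),np.round(d["location"],1).tolist()) for d in place_of('scene',n)[:2]])
E
```

```text
t 15.75 pos [430.9  11.3 352.1] ytool -12.1 tilt [ 0.008  0.    -1.   ] F [0.4 0.6 0.5] w 10.7 delta m [0.1502 0.1139 0.0082] roll 0.016
foot [(0.89, [426.8, 10.2, 149.7])]
handle [(0.85, [427.8, 11.5, 249.4])]
clamp_knob [(0.49, [572.3, 136.4, 240.2])]
```

View pics/s11.png

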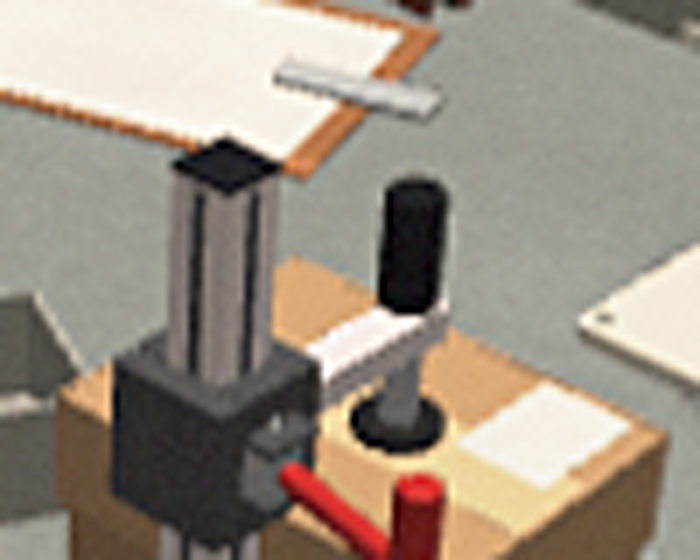

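The foot is on the lid and the handle is free. Now over the knob.

Emit:
move_arm(deltas=[[100,0.03,0.0228,0.001,0],[100,0.06,0.0456,0.002,0],[100,0.09,0.0683,0.003,0],[100,0.12,0.0911,0.003,0.01],[100,0.15,0.1139,0.003,0.016]])

```text
t: 16.37
ee_pos: [571.6, 135.3, 342.5]
orientation: [-2.458, -1.954, 0.004]
ft_force: [-0.2, -1.2, 0.4]
width: 53.1
```

Emit:
move_arm(deltas=[[100,0,0,0,0],[100,0,0,0,0]])

```text
t: 16.53
ee_pos: [571.2, 135.0, 341.7]
orientation: [-2.456, -1.957, 0.006]
ft_force: [-1.0, -1.3, 0.4]
width: 53.3
```

```bash
python3 - <<'E'
from h import *
go(573.8,134.3,234,-13)
im=get_image('wrist')
for z in (252,): p=proj('wrist',[573.8,134.3,z])[0]; print(p); cv2.circle(im,tuple(int(v) for v in p),2,(0,255,0),-1)
cv2.imwrite('pics/w12.png',im)
print([(round(d["conf"],2),np.round(d["location"],1).tolist()) for d in place_of('wrist','clamp_knob')[:2]])
E
```

```text
t 16.53 pos [571.2 135.  341.7] ytool -12.9 tilt [-0.004 -0.001 -1.   ] F [-1.  -1.3  0.4] w 53.3 delta m [1.000e-04 3.200e-03 1.077e-01] roll 0.002
[257.17519152 191.84568833]
[(0.87, [572.3, 132.7, 239.2])]
```

View pics/w12.png

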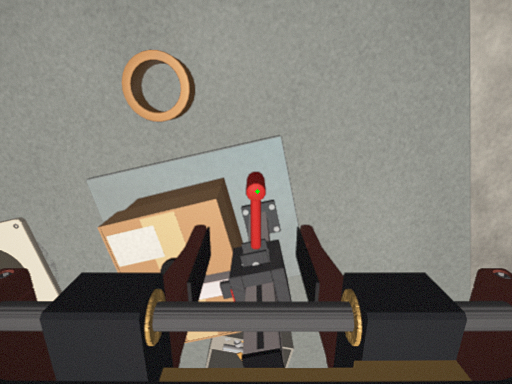

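The knob lies at (256,191), as predicted. Descending.

Emit:
move_arm(deltas=[[100,0,0.001,0.03,0],[100,0,0.0025,0.06,0],[100,0,0.0025,0.085,0],[100,0,0.0025,0.1,0],[100,0,0.0025,0.107,0]])

```text
t: 17.05
ee_pos: [571.1, 132.1, 235.1]
orientation: [-2.458, -1.953, 0.006]
ft_force: [-0.2, -0.7, -0.2]
width: 53.1
```

Emit:
move_arm(deltas=[[156,0,0,0,0],[156,0,0,0,0],[156,0,0,0,0]])

```text
t: 17.3
ee_pos: [574.3, 133.4, 239.0]
orientation: [2.458, 1.954, 0.003]
ft_force: [-0.5, 0.2, 0.2]
width: 36.9
```

```bash
python3 - <<'E'
from h import *
st()
arc([80,84,88,92,97],-7,234,156)
E
```

```text
t 17.3 [574.3 133.4 239. ] ya -13.0 q [0.21 0.34 1.69 0.   1.11 0.44] F [-0.5  0.2  0.2]
[[156, 0.0001, -0.0123, 0.005, -0.053], [156, -0.0009, -0.0188, 0.005, -0.123], [156, -0.0024, -0.0253, 0.005, -0.193], [156, -0.0044, -0.0317, 0.005, -0.262], [156, -0.0075, -0.0394, 0.0049, -0.35]]
```

Emit:
move_arm(deltas=[[156,0,0,0.003,0],[156,0,0,0.004,0],[156,0,0,0.004,0]])

```text
t: 17.55
ee_pos: [573.8, 133.6, 233.8]
orientation: [2.458, 1.955, 0.001]
ft_force: [-0.2, -0.4, 0.3]
width: 34.1
```

Emit:
move_arm(deltas=[[156,0,-0.005,0,-0.02],[156,0,-0.01,0,-0.05],[156,-0.001,-0.0155,0,-0.1],[156,-0.0018,-0.022,0,-0.16],[156,-0.0034,-0.0285,0,-0.23]])

```text
t: 17.97
ee_pos: [544.8, 136.8, 233.6]
orientation: [2.213, 2.229, 0.0]
ft_force: [1.1, -0.3, 0.1]
width: 34.3
```

```bash
python3 - <<'E'
from h import *
st();z=get_obs()['ee_pos'][2]
arc([94,98,102,106,110],-7,z,156)
E
```

```text
t 17.97 [544.8 136.8 233.6] ya 0.4 q [ 0.22  0.31  1.75 -0.    1.08  0.22] F [ 1.1 -0.3  0.1]
[[156, -0.001, -0.0056, -0.0, -0.063], [156, -0.0021, -0.0122, -0.0, -0.132], [156, -0.0037, -0.0186, -0.0, -0.202], [156, -0.0058, -0.025, -0.0, -0.272], [156, -0.0082, -0.0311, -0.0, -0.342]]
```

Emit:
move_arm(deltas=[[156,-0.001,-0.0056,0,-0.063],[156,-0.0021,-0.0122,0,-0.132],[156,-0.0037,-0.0186,0,-0.202],[156,-0.0058,-0.025,0,-0.272],[156,-0.0082,-0.0311,0,-0.342]])

```text
t: 18.38
ee_pos: [513.8, 128.7, 233.8]
orientation: [1.801, 2.574, 0.002]
ft_force: [0.3, 1.8, 0.1]
width: 34.2
```

```bash
python3 - <<'E'
from h import *
st();z=get_obs()['ee_pos'][2]
arc([114,118,122,126,130],-7,z,156)
E
```

```text
t 18.38 [513.8 128.7 233.8] ya 20.0 q [ 0.22  0.26  1.82  0.    1.06 -0.13] F [0.3 1.8 0.1]
[[156, -0.001, -0.0068, -0.0, -0.069], [156, -0.0022, -0.0134, -0.0, -0.139], [156, -0.0038, -0.0198, -0.0, -0.209], [156, -0.0059, -0.0261, -0.0, -0.279], [156, -0.0084, -0.0323, -0.0, -0.348]]
```

Emit:
move_arm(deltas=[[156,-0.001,-0.0068,0,-0.069],[156,-0.0022,-0.0134,0,-0.139],[156,-0.0038,-0.0198,0,-0.209],[156,-0.0059,-0.0261,0,-0.279],[156,-0.0084,-0.0323,0,-0.348]])

```text
t: 18.8
ee_pos: [486.7, 110.6, 234.0]
orientation: [1.328, 2.846, 0.004]
ft_force: [1.7, 4.0, -0.5]
width: 34.1
```

```bash
python3 - <<'E'
from h import *
st();z=get_obs()['ee_pos'][2]
arc([134,138,142,146,150],-7,z,156)
E
```

```text
t 18.8 [486.7 110.6 234. ] ya 40.0 q [ 0.2   0.21  1.89  0.    1.04 -0.5 ] F [ 1.7  4.  -0.5]
[[156, -0.0011, -0.0074, -0.0, -0.07], [156, -0.0023, -0.0139, -0.0, -0.14], [156, -0.004, -0.0204, -0.0001, -0.21], [156, -0.006, -0.0267, -0.0001, -0.28], [156, -0.0086, -0.0328, -0.0001, -0.35]]
```

Emit:
move_arm(deltas=[[156,-0.0011,-0.0074,0,-0.07],[156,-0.0023,-0.0139,0,-0.14],[156,-0.004,-0.0204,0,-0.21],[156,-0.006,-0.0267,0,-0.28],[156,-0.0086,-0.0328,0,-0.35]])

```text
t: 19.22
ee_pos: [466.7, 82.9, 233.9]
orientation: [0.812, 3.034, 0.004]
ft_force: [0.3, 5.7, 0.4]
width: 34.3
```

```bash
python3 - <<'E'
from h import *
st();z=get_obs()['ee_pos'][2]
arc([151,153,155,157],-7,z,156)
E
```

```text
t 19.22 [466.7  82.9 233.9] ya 60.0 q [ 0.15  0.17  1.94  0.    1.03 -0.9 ] F [0.3 5.7 0.4]
[[156, -0.0004, -0.0015, -0.0, -0.017], [156, -0.0007, -0.0048, -0.0, -0.052], [156, -0.0012, -0.0081, -0.0, -0.087], [156, -0.0018, -0.0113, -0.0, -0.122]]
```

Emit:
move_arm(deltas=[[156,-0.0004,-0.0015,0,-0.017],[156,-0.0006,-0.0035,0,-0.035],[156,-0.0008,-0.005,0,-0.052],[156,-0.001,-0.0065,0,-0.07]])

```text
t: 19.55
ee_pos: [464.4, 76.2, 233.6]
orientation: [0.712, 3.06, 0.001]
ft_force: [-0.9, 4.1, 0.7]
width: 34.5
```

```bash
python3 - <<'E'
from h import *
st();z=get_obs()['ee_pos'][2]
im=get_image('wrist'); cv2.imwrite('pics/w13.png',im)
print([(round(d["conf"],2),np.round(d["location"],1).tolist()) for d in place_of('wrist','clamp_knob')[:2]])
arc([155,157,158],-7,z,156)
E
```

```text
t 19.55 [464.4  76.2 233.6] ya 63.8 q [ 0.14  0.17  1.94  0.    1.03 -0.98] F [-0.9  4.1  0.7]
[(0.87, [464.6, 81.7, 240.3]), (0.63, [429.0, -3.6, 11.5])]
[[156, 0.0003, -0.0008, -0.0001, -0.021], [156, -0.0, -0.0041, -0.0001, -0.056], [156, -0.0003, -0.0057, -0.0001, -0.074]]
```

View pics/w13.png

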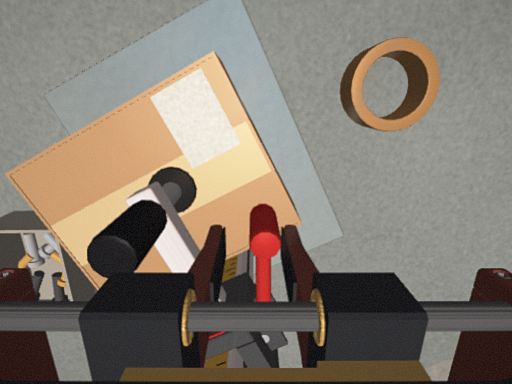

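The knob is against the right finger at about (264,240). Its location gives a lever angle of roughly 1.40 rad. One small push will seat it.

Emit:
move_arm(deltas=[[156,0,-0.001,0,-0.02],[156,0,-0.002,0,-0.03],[156,0,-0.003,0,-0.04],[156,0,-0.003,0,-0.04]])

```text
t: 19.98
ee_pos: [464.1, 74.1, 233.8]
orientation: [0.65, 3.072, 0.004]
ft_force: [2.0, 8.6, -0.4]
width: 34.0
```

Emit:
move_arm(deltas=[[156,0,-0.001,0,0],[156,0,-0.002,0,0],[156,0,-0.003,0,0],[156,0,-0.003,0,0]])

```text
t: 20.32
ee_pos: [463.5, 72.3, 234.1]
orientation: [0.652, 3.07, 0.007]
ft_force: [4.6, 11.7, -0.5]
width: 34.4
```

The force is rising against the stop. Backing off to centre, opening and lifting.

Emit:
move_arm(deltas=[[156,0,0.005,0,0],[130,0,0.01,0,0],[110,0,0.012,0,0],[100,0,0.012,0,0],[100,0,0.012,0,0]])

```text
t: 20.73
ee_pos: [466.4, 81.1, 233.2]
orientation: [-0.651, -3.073, 0.001]
ft_force: [0.6, 0.0, 0.5]
width: 53.0
```

```bash
python3 - <<'E'
from h import *
st()
im=get_image('wrist'); cv2.imwrite('pics/w14.png',im)
print([(round(d["conf"],2),np.round(d["location"],1).tolist()) for d in place_of('wrist','clamp_knob')[:2]])
E
```

```text
t 20.73 [466.4  81.1 233.2] ya 66.1 q [ 0.15  0.17  1.94 -0.    1.03 -1.01] F [0.6 0.  0.5]
[(0.58, [467.5, 84.1, 240.2])]
```

View pics/w14.png

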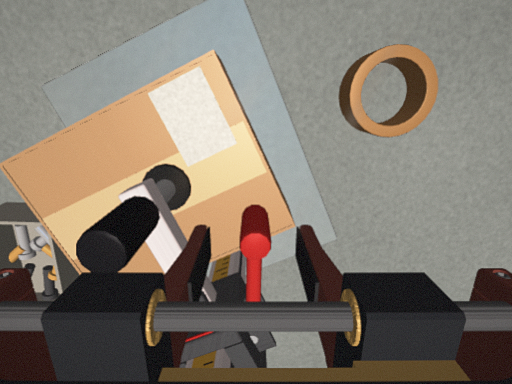

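The knob sits free in the middle of the open jaws at (255,243). Lifting straight up.

Emit:
move_arm(deltas=[[100,0,0,-0.02,0],[100,0,0,-0.06,0],[100,0,0,-0.1,0],[100,0,0,-0.14,0],[100,0,0,-0.15,0]])

```text
t: 21.25
ee_pos: [468.9, 81.4, 389.9]
orientation: [0.65, 3.065, 0.005]
ft_force: [-0.5, -0.0, 0.7]
width: 53.6
```

```bash
python3 - <<'E'
from h import *
st()
im=get_image('wrist')
a=[proj('wrist',[[552.8+95*np.cos(np.radians(75)+t)-0,41.5+95*np.sin(np.radians(75)+t),251.5]])[0] for t in (1.2,1.4)]; print(a)
for p,c in zip(a,[(255,0,0),(0,255,0)]): cv2.circle(im,tuple(int(round(v)) for v in p),2,c,-1)
cv2.imwrite('pics/w15.png',im)
im2=get_image('scene')
cv2.imwrite('pics/s15.png',cv2.resize(im2[130:250,230:350],None,fx=5,fy=5,interpolation=cv2.INTER_CUBIC))
for n in ['foot','clamp_knob','carton','tape_mid','bin_mid']:
    print(n,[(round(d["conf"],2),np.round(d["location"],1).tolist()) for d in place_of('scene',n)[:2]])
E
```

```text
t 21.25 [468.9  81.4 389.9] ya 66.1 q [ 0.15  0.02  1.74 -0.    1.37 -1.01] F [-0.5 -0.   0.7]
[array([268.08868134, 179.13163055]), array([251.05793382, 177.27392457])]
foot [(0.82, [427.3, 11.0, 151.1])]
clamp_knob [(0.66, [466.5, 82.8, 238.5])]
carton [(0.57, [427.1, -6.7, 15.2])]
tape_mid [(0.87, [450.8, 266.5, 21.1])]
bin_mid [(0.92, [468.2, -268.4, 41.2])]
```

View pics/w15.png

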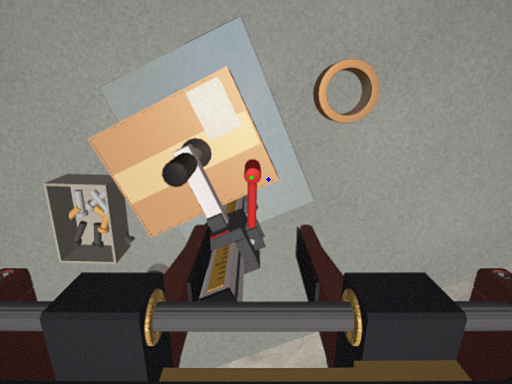

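View pics/s15.png

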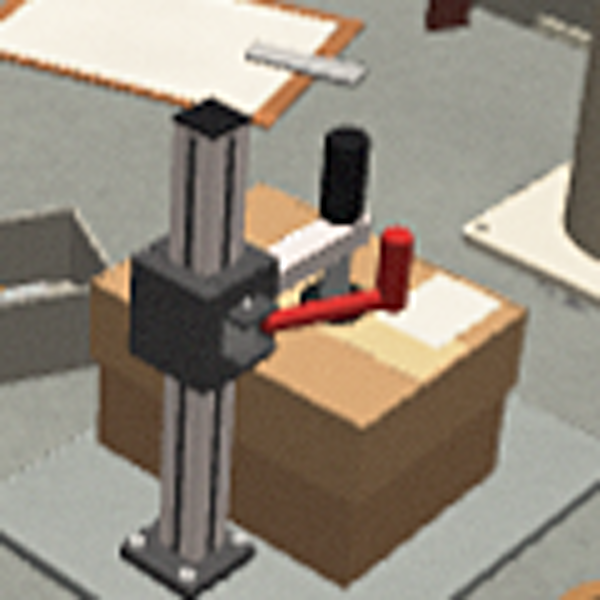

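```bash
python3 - <<'E'
from h import *
b=get_image('scene'); c=cv2.imread('pics/s11.png')
B=cv2.resize(b[130:210,240:340],None,fx=7,fy=7,interpolation=cv2.INTER_CUBIC)
for nm,(x0,x1,y0,y1) in {'handle+':(360,460,160,330),'carr':(100,260,330,500),'col':(165,285,130,330),'lidlabel':(450,640,370,500)}.items():
    g=lambda i:cv2.cvtColor(i,cv2.COLOR_BGR2GRAY)[y0:y1,x0:x1].astype(np.float32)
    A,Bb=g(c),g(B)
    W=np.eye(2,3,dtype=np.float32)
    cc,W=cv2.findTransformECC(A,Bb,W,cv2.MOTION_TRANSLATION,(3,200,1e-6)); print(nm,round(cc,4),W[:,2]/7)
p=proj('scene',[[427,11.6,250],[427,11.6,251]]);print(p[1]-p[0])
p=proj('scene',[[522,11.6,250],[522,11.6,251]]);print(p[1]-p[0])
E
```

```text
handle+ 0.9992 [-0.00294989 -0.00344872]
carr 0.997 [ 0.00309033 -0.01269524]
col 0.9992 [0.00207359 0.0018309 ]
lidlabel 0.7233 [0.803757  0.4436893]
[ 0.02519073 -0.28396447]
[ 0.01674847 -0.29227612]
```

The stop moved less than 0.05 mm during clamping, so the lid contact is kept. The lever reads about 1.39 rad and the robot is clear. I'm handing in.

```bash
python3 - <<'E'
from h import *
st(); print(close_job())
E
```

```text
t 21.65 [465.9  81.2 381.5] ya 66.1 q [ 0.15  0.03  1.75 -0.    1.37 -1.01] F [-0.1  0.4 -0.4]
the job is handed in; nothing more can be done
None
```

The gauge is set: the stop arm is locked at home with its foot bearing on the carton's lid, and the job was handed in at about 21.7 s of the 72 s allowed. `close_job()` gives no verdict, so the checks below are my own.

**What I did:**
- I swung the clamp lever out to about 0.04 rad.
- I lowered the arm by pressing on top of the handle with closed fingers. Once the foot met the lid, I held it about 0.4 s at 9–10 N measured at the wrist, roughly 6 N of that on the lid.
- I swung the lever back against its stop with the jaws around the knob, not gripping it. Then I backed off and lifted clear.

**Last checks:**
- **Lever:** about 1.39 rad in the wrist picture.
- **Arm:** image registration from before to after clamping shows it moved less than 0.05 mm, so the foot should still be bearing on the lid.
- **Other things:** the carton, tape roll and parts bin are where they started, within measuring noise. I did not measure the spray can again after the start; the robot never went near it.
- **Robot:** it touches nothing.

**Disagreements:**
- The closed fingertips reached the handle top about 15 mm lower than the stated tip length implied. I went by the force reading instead.
- The lever's starting angle came out as 1.33 rad in my image fit, while 1.40 rad is the home stop.
- The foot height estimates differed by a few millimetres, about 147 mm against 151 mm.

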